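Sort the reject, then present the good module to the upward-looking camera

TASK

Two sensor modules stand between the wiring ducts: first set the reject, the one with the strip tag on top, down in the reject nest so that it sits flat on the nest's floor, and let it go. Then pick up the passed module, the one with the round tag, and hold it upright and still about 1 cm above the glass window of the camera station, centred, its long side along the window's long side; finish while still holding it there. Do not drop a module, touch the station or the ducts, or disturb the other things on the bench.

Things in the scene. Friction and masses are not known exactly. Their poses are not given: they have to be found in the camera images.
- pass_module_center (a point): Loose sensor module: upright aluminium block, 64 long (x) x 46 wide (y) x 60 tall, about 0.25 kg, with a brass connector (12 diameter, reaching out 7) on its +x end, 42 up. On its top is a ROUND black tag (30 diameter, 2 thick): it passed. This point is its centre, 30 above its underside; z up. It starts on the table between the ducts, near or far.
- reject_module_center (a point): Loose sensor module: upright aluminium block, 64 long (x) x 46 wide (y) x 60 tall, about 0.25 kg, with a brass connector (12 diameter, reaching out 7) on its +x end, 42 up. On its top is a black STRIP tag (46 x 10, 2 thick, along its x): the reject. This point is its centre, 30 above its underside; z up. It starts on the table between the ducts, near or far.
- station: Fixed upward-looking camera station: white box with blue ends, 188 (x) x 154 (y) x 60 tall. Around the glass window in its top stand four black light bars, 21 higher than the glass (81 above the table), leaving an opening of 124 (x) x 104 (y). Origin: centre of its underside, on the table. It and the reject nest may swap sides.
- window (a point): Centre of the station's dark glass window, on the glass surface (60 above the table). The window measures 90 along x and 70 along y; z up.
- reject_nest: Reject nest: fixed grey open-topped tray, outside 90 (x) x 70 (y) x 18 tall, inside 80 x 60, walls 5 thick, floor 5 thick, with a low flange (130 x 12, 5 high, steel screw heads 3 higher) along each long side. Origin at the centre of its underside, on the table.
- nest_floor (a point): Centre of the reject nest's inner floor, 5 above the table; x along the tray's length, z up.
- duct_left: Left (+y) wiring duct: fixed grey slotted bar lying along its x, 340 long x 34 wide x 60 tall, with dark slots; not to be touched. Origin at the centre of its underside, on the table.
- duct_right: Right (-y) wiring duct: fixed grey slotted bar lying along its x, 340 long x 34 wide x 60 tall, with dark slots; not to be touched. Origin at the centre of its underside, on the table.
- lens: Bystander, to be left alone: black camera lens standing upright, diameter 37, 36 tall; origin at the centre of its underside.
- spacer_ring: Bystander, to be left alone: steel spacer ring lying flat, outer diameter 34, 10 tall; origin at the centre of its underside.
- mouse: Bystander, to be left alone: black computer mouse, 100 x 55 x 32; origin at the centre of its underside.
- cleaner: Bystander, to be left alone: small upright bottle of lens cleaner, diameter 40, 110 tall; origin at the centre of its underside.
- screwdriver: Bystander, to be left alone: screwdriver lying on the table, red handle, 200 long, 26 thick; origin midway along it, on the table.
- lens_case: Bystander, to be left alone: black box, 70 x 50 x 35; origin at the centre of its underside.
- dot_plate: Bystander, to be left alone: white calibration plate with a grid of black dots, 110 x 80 x 8, lying flat; origin at the centre of its underside.

How it is judged:
By the outcome, as a careful person would: the job done as asked, in the order asked, and still so for the second after the job is handed in, while the arm keeps its last pose, push and grip.
It also fails if it takes over 66 s, if anything falls off the work surface, if the arm or the gripper's body presses on something with over 40 N, if the wrist force passes 120 N, or if a joint passes its speed limit or range.

ROBOT

A 6-joint arm with a two-finger parallel gripper is mounted at the origin on the work surface. World frame = base frame: x ahead of the robot, y to its left, z up, the work surface at z = 0. Lengths are in m, angles in rad, forces in N, time in s.
With the tool pointing down it reaches from about 0.35 to 0.975 m from the base axis. Payload 4.9 kg.
Tool frame: the origin (TCP) lies on the centre line of the jaws, within the pads' length; the fingertips stand 14 mm ahead of it and the grasp point (between the pads) lies 5 mm behind it; z points along the fingers, y is the line along which they close (so a half turn about z gives the same grasp; the last joint's range is limited). The gripper opens to 85 mm and grips with 20 to 120 N. Pads are 22 mm wide; open, the fingers measure 114 mm over their backs; the gripper's body (76 mm by 85 mm) begins 54 mm behind the grasp point. The pads swing forward as they close: fully open they stand 13 mm farther back than shut.
Start: joints at [1.124, 0.053, 1.613, -0, 1.476, -0.119], TCP at [0.201, 0.592, 0.245] pointing down, gripper open.
Joint ranges: [-3.01, 3.01], [-1.01, 2.22], [0.06, 2.58], [-1.02, 4.17], [0.09, 2.62], [-3.14, 3.14]. Speed limits (rad/s): [2.57, 2.57, 3.14, 3.14, 3.14, 3.14].

INTERFACE

Orientations are given as a unit quaternion [w, x, y, z].
In Python, from plant import * gives the robot as it stands.
- The arm moves only by the tool send_rows, never from a script. Its argument "steps" is a list of rows, each an object with "translation": the shift along the tool's x, y, z in cm, a list of three; "delta_rot": the turn, a rotation vector about the tool's x, y, z in rad, a list of three; "jaw": the finger opening in cm, from 0 to 8.54. In form: [{"translation": [dx, dy, dz], "delta_rot": [rx, ry, rz], "jaw": jaw}, ...]. A call has exactly 8 rows; each row is the pose to reach, as a shift and turn from the pose commanded when the call began, along the tool's axes at that moment; what a row does not reach only later rows make up. A row lasts 1/10 s, in which the tool goes at most 50 mm and 8.59 degrees, less where a joint would pass 70% of its speed; a pose out of reach is approached as far as the arm can. A call with a gripper value outside its range is refused whole. The fingers move at their own pace and stop on an object; the grip force is fixed at half the most. Time passes only in rows, so rows that repeat a pose let the fingers close, or fill a call up. It gives the time, the measured TCP pose, the force, the opening and the grip force at its end, in the units of the state.
- state(): the state, without advancing time (a new reading comes with each control period).
- grab_frame(name): name is "side" or "top"; returns a dict with "pixels" (384x512x3 uint8, blue, green, red), "range_z" (384x512 float32, m along the optical axis (not along the pixel's ray), 0 where there is no reading), "fx", "fy", "cx", "cy" (pixels), "rvec" (rotation vector, rad) and "tvec" (3), from world to camera coordinates, as OpenCV has them. Camera axes: x right, y down, z forward; pixel columns grow to the right and rows downward; lengths in m; the calibration is good to about 2 mm. A picture is of the moment at which its call begins.
- job_done(): hands the job in; it is judged then, once.
The state is a dict: "time": time; "joint_pos": joint angles; "joint_vel": joint speeds; "joint_efforts": joint torques, N m; "tool_pos": TCP position; "tool_rot": TCP orientation; "contact_force": force on the tool from outside, world axes, zero at the start; "ft_torque": the same for the moment, N m; "gripper_width": opening from 0.0 (shut) to 1.0 (fully open); "grasp_force": force on a finger pad.
Only numpy, scipy, OpenCV 4.12 (cv2) and the standard library are available. Lean on these libraries where they do the work, as an engineer would, in place of code of your own. Each camera call takes 0.05 s, during which the arm holds its last target. There are 200 camera calls.

## Working session

There is one attempt and no reset: what is moved stays moved. The work goes in short steps, Python scripts to look and compute and a tool call to move; the robot and the scene stay as the last step left them, time stands still between calls to the robot, and variables do not carry over. Pictures are saved under pics/ and viewed, at most 10 in all, crops included, and the job is handed in when it is done.

Besides the shell and the picture viewer there is one more tool, called after "Call:" as name(argument=value, ...), one argument or row to a line, values as JSON. send_rows: Moves the arm, as the interface text tells. Its arguments: {"type":"object","properties":{"steps":{"type":"array","items":{"type":"object","properties":{"translation":{"type":"array","items":{"type":"number"}},"delta_rot":{"type":"array","items":{"type":"number"}},"jaw":{"type":"number"}}}}},"required":["steps"]}

```bash
mkdir -p pics; cat > h.py <<'E'
from plant import *
import numpy as np, cv2
def save(name,tag):
    f=grab_frame(name); np.savez('pics/'+tag+'.npz',**f); cv2.imwrite('pics/'+tag+'.png',f['pixels']); return f
def load(tag): return dict(np.load('pics/'+tag+'.npz'))
def cloud(f):
    R=cv2.Rodrigues(np.array(f['rvec'],float))[0]; t=np.array(f['tvec'],float).reshape(3)
    v,u=np.mgrid[0:384,0:512]; z=f['range_z'].astype(float)
    P=np.stack([(u-f['cx'])/f['fx']*z,(v-f['cy'])/f['fy']*z,z],-1)
    W=(P-t)@R; W[z==0]=np.nan; return W
def ray(f,u,v,h):
    R=cv2.Rodrigues(np.array(f['rvec'],float))[0]; t=np.array(f['tvec'],float).reshape(3)
    c=-R.T@t; d=R.T@np.array([(u-f['cx'])/f['fx'],(v-f['cy'])/f['fy'],1]); return c+d*(h-c[2])/d[2]
E
python3 - <<'E'
from h import *
a=save('top','top0'); b=save('side','side0')
for f in(a,b):
    R=cv2.Rodrigues(np.array(f['rvec'],float))[0]; print(-R.T@np.array(f['tvec']).reshape(3),R.round(3).tolist(),f['fx'])
cv2.imwrite('pics/top0b.png',cv2.resize(a['pixels'],(800,600),interpolation=cv2.INTER_CUBIC))
print(state())
E
```

```text
[0.24349904 0.02934888 1.24675444] [[0.026, -1.0, 0.003], [-0.976, -0.026, -0.214], [0.214, 0.003, -0.977]] 352.38191120463057
[ 0.21038767 -0.89593336  0.70555523] [[0.947, -0.32, 0.001], [-0.182, -0.54, -0.822], [0.264, 0.778, -0.57]] 396.0404701317949
{'time': 0.1, 'joint_pos': array([ 1.12399420e+00,  5.33227771e-02,  1.61412622e+00, -5.74548187e-06,
        1.47600295e+00, -1.18994346e-01]), 'joint_vel': array([-0.00014547, -0.0005903 , -0.00358381, -0.00111164, -0.00123363,
       -0.0002902 ]), 'joint_efforts': array([-6.06726735e-05, -3.94903457e+01, -3.71361995e+01, -1.00635191e-04,
        3.94015282e-03, -2.69051768e-07]), 'tool_pos': array([0.20099915, 0.59124234, 0.24418433]), 'tool_rot': array([-2.56755870e-04,  1.63170670e-01,  9.86597420e-01, -8.93493101e-04]), 'contact_force': array([0.36410127, 0.00781956, 0.32705241]), 'ft_torque': array([0.01979861, 0.00325053, 0.01592106]), 'grasp_force': 0.0, 'gripper_width': 1.0042157840457537}
```

View pics/top0b.png

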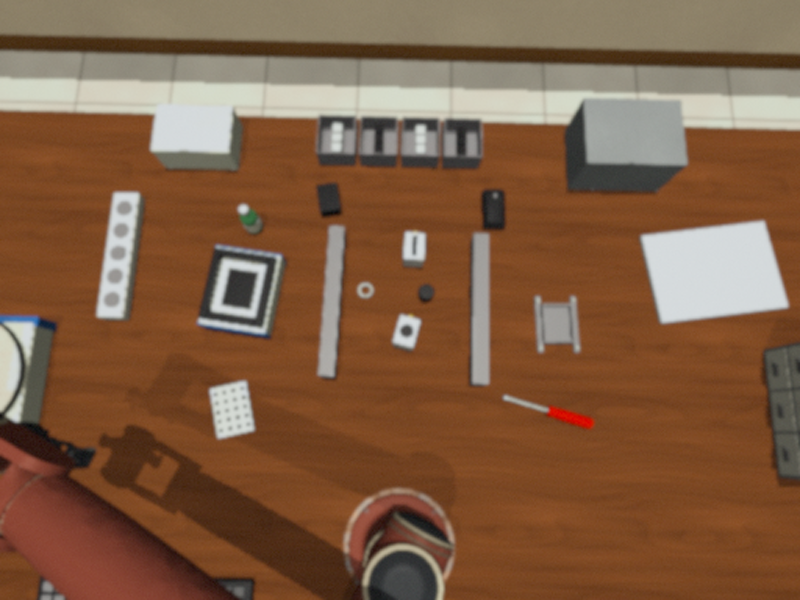

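View pics/side0.png

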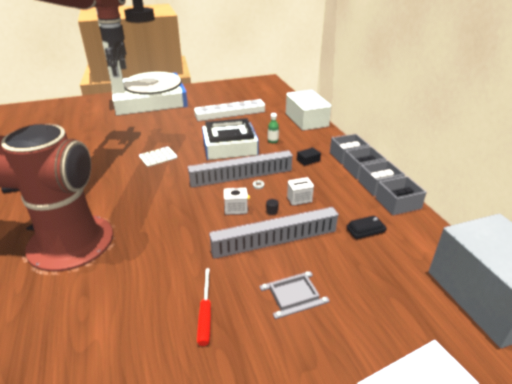

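The top view (800x600) shows +x up and +y left. The reject (strip tag) is far, at (414,248), and the pass module (round tag) is near, at (406,331). The station is on the left at (241,290) and the nest on the right at (557,323). The lens is at (426,293) and the ring at (366,290).

```bash
cat > m.py <<'E'
from h import *
def rect(W,c,r,z0,z1):
    m=(np.abs(W[...,2]-(z0+z1)/2)<(z1-z0)/2)&(np.hypot(W[...,0]-c[0],W[...,1]-c[1])<r)
    p=W[m]; q=cv2.minAreaRect((p[:,:2]*1000).astype(np.float32))
    return len(p),np.round(p.mean(0),4),np.round(q[0],1),np.round(q[1],1),round(q[2],1)
E
python3 - <<'E'
from m import *
f=load('top0'); g=load('side0'); W=cloud(f); V=cloud(g)
k=.64
pts=dict(rej=(414,248,.062),pas=(406,331,.062),sta=(241,290,.06),nest=(557,323,.005),lens=(426,293,.036),ring=(366,290,.01),mouse=(494,209,.03),cl=(250,220,.1),case=(329,199,.035),plate=(232,410,.008),ductL=(332,301,.06),ductR=(481,308,.06))
for n,(u,v,h) in pts.items(): 
    p=ray(f,u*k,v*k,h); print(n,p.round(3),W[int(v*k),int(u*k)].round(3))
    if n in('rej','pas'):
        for X in(W,V): print(rect(X,p,.05,.052,.07))
    if n=='sta':
        for X in(W,V): print(rect(X,p,.15,.05,.09),rect(X,p,.15,.072,.09))
    if n=='nest':
        for X in(W,V): print(rect(X,p,.1,.0035,.03),rect(X,p,.1,.0125,.03))
    if 'duct' in n:
        for X in(W,V): print(rect(X,p,.2,.05,.07))
print(ray(f,100,0,0),W[300,300])
a=f['pixels']
c=cv2.resize(a[135:235,125:385],None,fx=3,fy=3,interpolation=cv2.INTER_CUBIC)
d=cv2.resize(g['pixels'][110:320,180:380],None,fx=3,fy=3,interpolation=cv2.INTER_CUBIC)[:600]
cv2.imwrite('pics/c1.png',c);
cv2.imwrite('pics/c2.png',d)
E
```

```text
rej [ 0.64  -0.02   0.062] [ 0.642 -0.016  0.064]
(231, array([ 0.6443, -0.0202,  0.0616]), array([648.3, -20.2]), array([45.7, 70.9]), 86.9)
(226, array([ 0.6432, -0.0249,  0.058 ]), array([645.5, -21.7]), array([46.5, 65.4]), 87.6)
pas [ 0.45  -0.005  0.062] [ 0.453 -0.002  0.058]
(252, array([ 0.4494, -0.0062,  0.0617]), array([450.3,  -6.5]), array([45.9, 64.5]), 75.8)
(243, array([ 0.4483, -0.0111,  0.0583]), array([450.,  -8.]), array([48.9, 62.9]), 74.9)
sta [0.533 0.363 0.06 ] [0.535 0.364 0.059]
(2302, array([0.5312, 0.3632, 0.069 ]), array([535.9, 365.8]), array([153.9, 185.4]), 82.7) (884, array([0.5339, 0.3654, 0.0818]), array([535.2, 365.1]), array([141.1, 160.1]), 82.7)
(1234, array([0.531 , 0.3536, 0.0664]), array([535.3, 361.5]), array([157.4, 184.9]), 82.8) (459, array([0.5343, 0.3563, 0.0777]), array([534.8, 361.2]), array([146.8, 160.6]), 83.3)
nest [ 0.488 -0.353  0.005] [ 0.49  -0.351  0.005]
(989, array([ 0.4863, -0.3536,  0.0082]), array([ 488.8, -353.5]), array([195.9, 192.7]), 14.4) (157, array([ 0.4798, -0.3521,  0.0184]), array([ 480.3, -348.5]), array([96.
[... 332 characters left out ...]
 0.755 -0.207  0.031]
cl [0.682 0.345 0.1  ] [0.693 0.35  0.08 ]
case [0.765 0.181 0.035] [0.766 0.183 0.036]
plate [0.272 0.374 0.008] [0.273 0.376 0.009]
ductL [0.513 0.16  0.06 ] [0.515 0.161 0.061]
(1797, array([0.5101, 0.189 , 0.0612]), array([517.9, 163. ]), array([321.8, 393.7]), 21.8)
(1306, array([0.5058, 0.1622, 0.0579]), array([519.2, 161.7]), array([324.1, 393. ]), 22.6)
ductR [ 0.506 -0.17   0.06 ] [ 0.506 -0.166  0.063]
(1292, array([ 0.5045, -0.1278,  0.0615]), array([511.5, -83.9]), array([201.9, 339.1]), 89.3)
(1739, array([ 0.5035, -0.1393,  0.0578]), array([510. , -85.5]), array([208. , 339.1]), 89.9)
[1.32793424 0.66857219 0.        ] [ 0.16032543 -0.14903585  0.00465392]
```

View pics/c1.png

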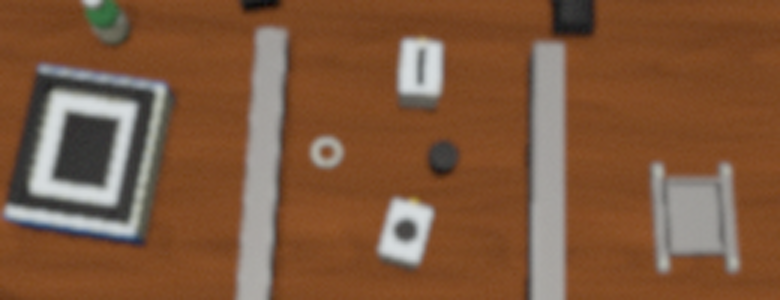

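View pics/c2.png

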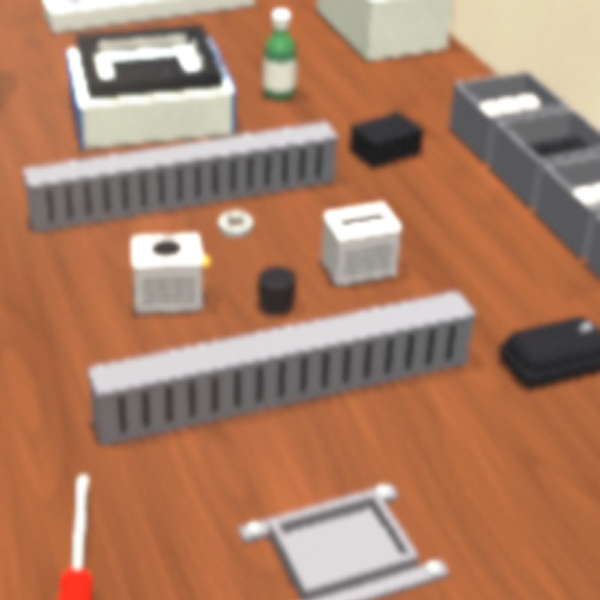

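The depth fits match the given sizes:

| Item | Position (mm) | Yaw |
|---|---|---|
| Reject | (645, -21) | -2.8° |
| Pass module | (450, -7) | -14.6° |
| Station | (535, 363) | -7.3° |
| Nest | (484.5, -352.5) | about +2.4° |

Both connectors point towards +x.

```bash
cat >> h.py <<'E'
from scipy.spatial.transform import Rotation as Ro
def go(x,y,z,ang):
    "shift/turn in tool axes to TCP (x,y,z mm), tool y at ang deg, pointing down"
    s=state(); q=np.array(s['tool_rot']); R=Ro.from_quat(q[[1,2,3,0]])
    a=np.radians(ang); yv=np.array([np.cos(a),np.sin(a),0]); zv=np.array([0,0,-1.]); T=Ro.from_matrix(np.stack([np.cross(yv,zv),yv,zv],1))
    print('t',round(s['time'],2),'trans cm',(R.inv().apply(np.array([x,y,z])/1000-s['tool_pos'])*100).round(2),'rot',(R.inv()*T).as_rotvec().round(3),'joints',s['joint_pos'].round(2),'F',s['contact_force'].round(1),'w',round(s['gripper_width'],3),round(s['grasp_force'],1))
E
python3 -c "
from h import *
go(645,-21,170,87.2)"
```

```text
t 0.1 trans cm [-61.75 -43.65   7.49] rot [-0.002 -0.    -0.279] joints [ 1.12  0.05  1.61 -0.    1.48 -0.12] F [0.4 0.  0.3] w 1.004 0.0
```

Call:
send_rows(
  steps=[
    {"translation": [-2, -1.4, 0], "delta_rot": [0, 0, 0], "jaw": 8.5},
    {"translation": [-5, -3.5, 0], "delta_rot": [0, 0, 0], "jaw": 8.5},
    {"translation": [-8.5, -6, 0], "delta_rot": [0, 0, 0], "jaw": 8.5},
    {"translation": [-12, -8.5, 0], "delta_rot": [0, 0, 0], "jaw": 8.5},
    {"translation": [-15.5, -11, 0], "delta_rot": [0, 0, 0], "jaw": 8.5},
    {"translation": [-19, -13.4, 0], "delta_rot": [0, 0, 0], "jaw": 8.5},
    {"translation": [-22.5, -15.9, 0], "delta_rot": [0, 0, 0], "jaw": 8.5},
    {"translation": [-26, -18.4, 0], "delta_rot": [0, 0, 0], "jaw": 8.5},
  ],
)

```text
time: 0.9
tool_pos: [0.3886, 0.3322, 0.2449]
tool_rot: [-0.0, 0.163, 0.987, -0.0]
contact_force: [0.6, 1.4, -0.5]
gripper_width: 0.994
grasp_force: 0.0
```

Call:
send_rows(
  steps=[
    {"translation": [-3.5, -2.5, 0], "delta_rot": [0, 0, -0.03], "jaw": 8.5},
    {"translation": [-7, -5, 0.5], "delta_rot": [0, 0, -0.06], "jaw": 8.5},
    {"translation": [-10.5, -7.5, 1], "delta_rot": [0, 0, -0.1], "jaw": 8.5},
    {"translation": [-14, -10, 1.5], "delta_rot": [0, 0, -0.14], "jaw": 8.5},
    {"translation": [-17.5, -12.5, 2], "delta_rot": [0, 0, -0.18], "jaw": 8.5},
    {"translation": [-21, -15, 3], "delta_rot": [0, 0, -0.22], "jaw": 8.5},
    {"translation": [-24.5, -17.5, 4], "delta_rot": [0, 0, -0.25], "jaw": 8.5},
    {"translation": [-28, -20, 5], "delta_rot": [0, 0, -0.28], "jaw": 8.5},
  ],
)

```text
time: 1.7
tool_pos: [0.5893, 0.0527, 0.1945]
tool_rot: [-0.0, 0.023, 1.0, 0.0]
contact_force: [0.3, 0.2, 0.8]
gripper_width: 0.996
grasp_force: 0.0
```

```bash
python3 -c "
from h import *
go(645,-21,130,87.2)"
```

```text
t 1.7 trans cm [-5.91 -7.1   6.44] rot [ 0.    -0.001  0.002] joints [-0.04  0.01  1.74  0.    1.39 -1.56] F [0.3 0.2 0.8] w 0.996 0.0
```

Call:
send_rows(
  steps=[
    {"translation": [-2, -2.4, 2], "delta_rot": [0, 0, 0], "jaw": 8.5},
    {"translation": [-4, -4.7, 4], "delta_rot": [0, 0, 0], "jaw": 8.5},
    {"translation": [-5.2, -6.2, 5.5], "delta_rot": [0, 0, 0], "jaw": 8.5},
    {"translation": [-5.9, -7.1, 6.4], "delta_rot": [0, 0, 0], "jaw": 8.5},
    {"translation": [-5.9, -7.1, 6.4], "delta_rot": [0, 0, 0], "jaw": 8.5},
    {"translation": [-5.9, -7.1, 6.4], "delta_rot": [0, 0, 0], "jaw": 8.5},
    {"translation": [-5.9, -7.1, 6.4], "delta_rot": [0, 0, 0], "jaw": 8.5},
    {"translation": [-5.9, -7.1, 6.4], "delta_rot": [0, 0, 0], "jaw": 8.5},
  ],
)

```text
time: 2.5
tool_pos: [0.6446, -0.0186, 0.1326]
tool_rot: [0.001, 0.023, 1.0, -0.0]
contact_force: [0.6, 0.5, -0.1]
gripper_width: 0.998
grasp_force: 0.0
```

```bash
python3 -c "
from h import *
f=save('side','s1')
go(645,-21,35,87.2)
cv2.imwrite('pics/s1c.png',cv2.resize(f['pixels'][90:270,180:380],None,fx=3,fy=3,interpolation=cv2.INTER_CUBIC))"
```

```text
t 2.55 trans cm [-0.04 -0.23  9.75] rot [-0.     0.002  0.002] joints [-0.14  0.19  1.66  0.    1.29 -1.67] F [ 0.3 -0.2 -0.2] w 0.992 0.0
```

View pics/s1c.png

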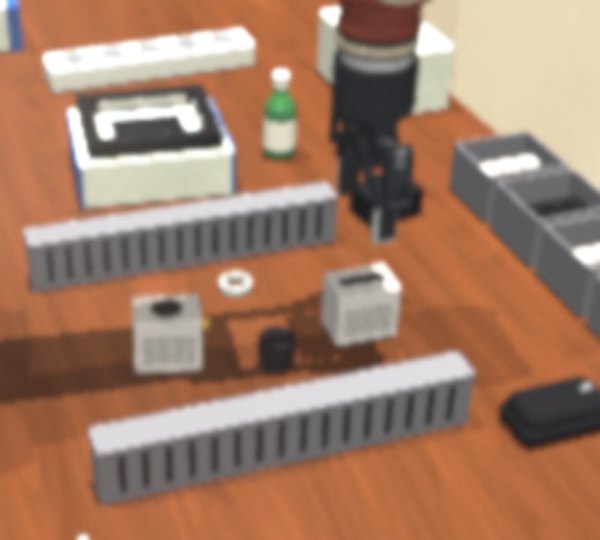

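The open jaws stand above the reject: the near finger is at crop (385,220) and the module top at (360,275). I'll descend, stopping 40 mm up for a last check.

Call:
send_rows(
  steps=[
    {"translation": [0, -0.2, 1.5], "delta_rot": [0, 0, 0], "jaw": 8.5},
    {"translation": [0, -0.2, 3.5], "delta_rot": [0, 0, 0], "jaw": 8.5},
    {"translation": [0, -0.2, 5.5], "delta_rot": [0, 0, 0], "jaw": 8.5},
    {"translation": [0, -0.2, 7.5], "delta_rot": [0, 0, 0], "jaw": 8.5},
    {"translation": [0, -0.2, 9], "delta_rot": [0, 0, 0], "jaw": 8.5},
    {"translation": [0, -0.2, 9.7], "delta_rot": [0, 0, 0], "jaw": 8.5},
    {"translation": [0, -0.2, 9.7], "delta_rot": [0, 0, 0], "jaw": 8.5},
    {"translation": [0, -0.2, 9.7], "delta_rot": [0, 0, 0], "jaw": 8.5},
  ],
)

```text
time: 3.35
tool_pos: [0.6448, -0.0215, 0.035]
tool_rot: [0.001, 0.024, 1.0, -0.0]
contact_force: [0.5, -0.7, 0.6]
gripper_width: 0.994
grasp_force: 0.0
```

```bash
python3 -c "
from m import *
f=save('side','s2')
go(645,-21,35,87.2)
V=cloud(f); print(rect(V,(.645,-.021),.05,.055,.066))"
```

```text
t 3.4 trans cm [0.02 0.05 0.05] rot [-0.     0.002  0.001] joints [-0.15  0.3   1.7  -0.    1.13 -1.67] F [ 0.1 -0.3  0.4] w 0.997 0.0
(139, array([ 0.6319, -0.0176,  0.059 ]), array([638. , -19.6]), array([59.8, 92.1]), 16.5)
```

Call:
send_rows(
  steps=[
    {"translation": [0, 0, 0], "delta_rot": [0, 0, 0], "jaw": 7},
    {"translation": [0, 0, 0], "delta_rot": [0, 0, 0], "jaw": 6},
    {"translation": [0, 0, 0], "delta_rot": [0, 0, 0], "jaw": 5.2},
    {"translation": [0, 0, 0], "delta_rot": [0, 0, 0], "jaw": 4.8},
    {"translation": [0, 0, 0], "delta_rot": [0, 0, 0], "jaw": 4.4},
    {"translation": [0, 0, 0], "delta_rot": [0, 0, 0], "jaw": 3.5},
    {"translation": [0, 0, 0], "delta_rot": [0, 0, 0], "jaw": 3.0},
    {"translation": [0, 0, 0], "delta_rot": [0, 0, 0], "jaw": 3.0},
  ],
)

```text
time: 4.2
tool_pos: [0.6448, -0.0213, 0.0349]
tool_rot: [0.001, 0.024, 1.0, 0.0]
contact_force: [-0.5, 1.4, 4.6]
gripper_width: 0.533
grasp_force: 61.9
```

```bash
python3 -c "
from m import *
go(645,-21,35,87.2)"
```

```text
t 4.2 trans cm [-0.02  0.04 -0.01] rot [0.    0.001 0.001] joints [-0.15  0.31  1.7   0.    1.13 -1.67] F [-0.5  1.4  4.6] w 0.533 61.9
```

Gripped at 46 mm and 62 N. Lifting.

Call:
send_rows(
  steps=[
    {"translation": [0, 0, -0.5], "delta_rot": [0, 0, 0], "jaw": 3},
    {"translation": [0, 0, -1.5], "delta_rot": [0, 0, 0], "jaw": 3},
    {"translation": [0, 0, -3], "delta_rot": [0, 0, 0], "jaw": 3},
    {"translation": [0, 0, -5], "delta_rot": [0, 0, 0], "jaw": 3},
    {"translation": [0, 0, -7], "delta_rot": [0, 0, 0], "jaw": 3},
    {"translation": [0, 0, -9], "delta_rot": [0, 0, 0], "jaw": 3},
    {"translation": [0, 0, -10.5], "delta_rot": [0, 0, 0], "jaw": 3},
    {"translation": [0, 0, -11], "delta_rot": [0, 0, 0], "jaw": 3},
  ],
)

```text
time: 5.0
tool_pos: [0.6455, -0.0217, 0.1474]
tool_rot: [0.002, 0.024, 1.0, -0.0]
contact_force: [0.7, 0.0, -2.2]
gripper_width: 0.532
grasp_force: 61.5
```

```bash
python3 -c "
from m import *
go(484.5,-352.5,146,92.4)"
```

```text
t 5.0 trans cm [ 14.5  -33.81   0.1 ] rot [-0.001  0.004 -0.09 ] joints [-0.15  0.17  1.65 -0.    1.31 -1.67] F [ 0.7  0.  -2.2] w 0.532 61.5
```

Call:
send_rows(
  steps=[
    {"translation": [0.4, -0.9, 0], "delta_rot": [0, 0, 0], "jaw": 3},
    {"translation": [1.1, -2.6, 0], "delta_rot": [0, 0, -0.01], "jaw": 3},
    {"translation": [2.1, -5, 0], "delta_rot": [0, 0, -0.02], "jaw": 3},
    {"translation": [3.2, -7.5, 0], "delta_rot": [0, 0, -0.03], "jaw": 3},
    {"translation": [4.3, -10, 0], "delta_rot": [0, 0, -0.04], "jaw": 3},
    {"translation": [5.4, -12.5, 0], "delta_rot": [0, 0, -0.05], "jaw": 3},
    {"translation": [6.4, -15, 0], "delta_rot": [0, 0, -0.06], "jaw": 3},
    {"translation": [7.5, -17.5, 0], "delta_rot": [0, 0, -0.07], "jaw": 3},
  ],
)

```text
time: 5.8
tool_pos: [0.5591, -0.1937, 0.1425]
tool_rot: [-0.001, -0.011, 1.0, 0.0]
contact_force: [0.1, -0.5, -2.2]
gripper_width: 0.528
grasp_force: 61.7
```

Call:
send_rows(
  steps=[
    {"translation": [0.9, -2.5, 0], "delta_rot": [0, 0, -0.01], "jaw": 3},
    {"translation": [1.8, -5, 0], "delta_rot": [0, 0, -0.01], "jaw": 3},
    {"translation": [2.7, -7.5, 0], "delta_rot": [0, 0, -0.02], "jaw": 3},
    {"translation": [3.6, -10, 0], "delta_rot": [0, 0, -0.02], "jaw": 3},
    {"translation": [4.5, -12.5, 0], "delta_rot": [0, 0, -0.02], "jaw": 3},
    {"translation": [5.2, -14.5, 0], "delta_rot": [0, 0, -0.02], "jaw": 3},
    {"translation": [5.7, -16, 0], "delta_rot": [0, 0, -0.02], "jaw": 3},
    {"translation": [5.8, -16.5, 0], "delta_rot": [0, 0, -0.02], "jaw": 3},
  ],
)

```text
time: 6.6
tool_pos: [0.5054, -0.36, 0.1432]
tool_rot: [-0.001, -0.02, 1.0, 0.001]
contact_force: [-0.4, 0.8, -2.6]
gripper_width: 0.526
grasp_force: 61.8
```

```bash
python3 -c "
from m import *
go(484.5,-352.5,100,92.4)
f=save('side','s3');g=save('top','t3')
cv2.imwrite('pics/s3c.png',cv2.resize(f['pixels'][150:330,220:400],None,fx=3,fy=3,interpolation=cv2.INTER_CUBIC))
for X in map(cloud,(f,g)): print(rect(X,(.4845,-.3525),.1,.013,.03), rect(X,(.4845,-.3525),.06,.09,.185))
"
```

```text
t 6.6 trans cm [2.05 0.83 4.32] rot [ 0.001 -0.002 -0.002] joints [-0.74  0.12  1.71 -0.    1.31 -2.35] F [-0.4  0.8 -2.6] w 0.526 61.8
(342, array([ 0.4845, -0.3553,  0.0164]), array([ 485.3, -352.7]), array([91.3, 73. ]), 1.0) (965, array([ 0.4922, -0.3712,  0.1497]), array([ 497.2, -356.4]), array([68.8, 88.6]), 36.6)
(34, array([ 0.5076, -0.3226,  0.0182]), array([ 506.3, -321.4]), array([24.4, 58. ]), 64.3) (0, array([nan, nan, nan]), array([0., 0.]), array([0., 0.]), 0.0)m.py:5: RuntimeWarning: Mean of empty slice.
  return len(p),np.round(p.mean(0),4),np.round(q[0],1),np.round(q[1],1),round(q[2],1)
  ret = um.true_divide(
```

View pics/s3c.png

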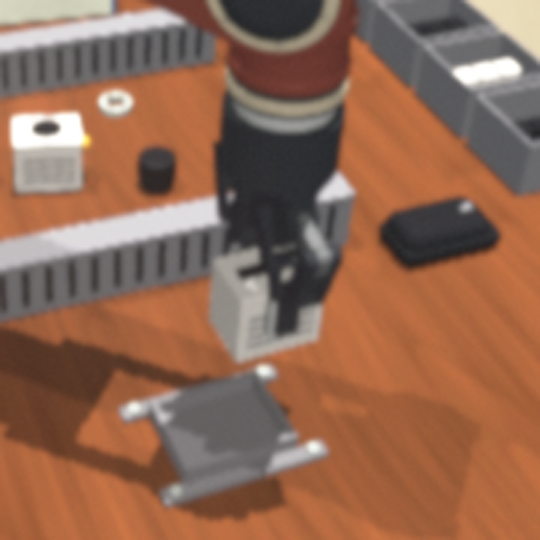

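The module hangs upright at crop (265,300). The nest screws are at crop (133,408), (265,370), (175,492) and (317,447), so the tool must go about 2 cm in -x. I'll use those pixels as a cross-check.

```bash
python3 -c "
from m import *
f=load('s3')
P=[ray(f,220+u/3,150+v/3,.008) for u,v in((133,408),(265,370),(175,492),(317,447))]
print(np.round(P,4),np.mean(P,0))
for i,j in((0,1),(2,3)): d=P[j]-P[i]; print(np.hypot(*d[:2]),np.degrees(np.arctan2(d[1],d[0])))
a,b=[ray(f,220+u/3,150+v/3,.108) for u,v in((240,360),(321,337))]; print(a,b,(a+b)/2)
go(485,-353,80,92.0)
"
```

```text
[[ 0.4288 -0.3149  0.008 ]
 [ 0.5409 -0.3115  0.008 ]
 [ 0.4309 -0.3975  0.008 ]
 [ 0.5449 -0.3935  0.008 ]] [ 0.48639021 -0.35437305  0.008     ]
0.11217513957318011 1.7737787963990492
0.11403619455822729 1.9935530695312986
[ 0.48126144 -0.38140325  0.108     ] [ 0.54383565 -0.37941852  0.108     ] [ 0.51254854 -0.38041088  0.108     ]
t 6.7 trans cm [2.09 0.69 6.36] rot [ 0.001 -0.001  0.006] joints [-0.74  0.12  1.71  0.    1.31 -2.35] F [ 0.2  0.5 -2.7] w 0.529 61.8
```

```bash
python3 -c "
from m import *
for t in('s3','t3'):
    V=cloud(load(t)); m=(V[...,2]>.1)&(V[...,2]<.126)&(np.hypot(V[...,0]-.505,V[...,1]+.36)<.06); p=V[m]
    if len(p)<5: continue
    print(t,len(p),np.percentile(p,[0,3,10,50,90,97,100],axis=0).round(4).T.tolist())
    for z0 in np.arange(.1,.126,.004):
        q=p[(p[:,2]>=z0)&(p[:,2]<z0+.004)]; 
        if len(q): print(z0.round(3),len(q),q[:,:2].min(0).round(4),q[:,:2].max(0).round(4))
"
```

```text
s3 186 [[0.4738, 0.4742, 0.4747, 0.4927, 0.5298, 0.5366, 0.5386], [-0.3859, -0.3851, -0.3846, -0.383, -0.3589, -0.3475, -0.3421], [0.1078, 0.1108, 0.1124, 0.1182, 0.1239, 0.125, 0.1259]]
0.104 1 [ 0.4993 -0.3813] [ 0.4993 -0.3813]
0.108 14 [ 0.4744 -0.3845] [ 0.5386 -0.3498]
0.112 51 [ 0.4742 -0.3853] [ 0.5376 -0.3442]
0.116 54 [ 0.4741 -0.3858] [ 0.5368 -0.3421]
0.12 48 [ 0.4738 -0.3859] [ 0.5384 -0.3439]
0.124 18 [ 0.4742 -0.3844] [ 0.5382 -0.3526]
```

Depth confirms the module is centred on the TCP (x 474–538, TCP 505). Moving over the nest and lowering partway.

Call:
send_rows(
  steps=[
    {"translation": [0.5, 0.2, 0.5], "delta_rot": [0, 0, 0], "jaw": 3},
    {"translation": [1.2, 0.4, 1.5], "delta_rot": [0, 0, 0], "jaw": 3},
    {"translation": [1.8, 0.6, 3], "delta_rot": [0, 0, 0.005], "jaw": 3},
    {"translation": [2.1, 0.7, 4.5], "delta_rot": [0, 0, 0.005], "jaw": 3},
    {"translation": [2.1, 0.7, 5.8], "delta_rot": [0, 0, 0.005], "jaw": 3},
    {"translation": [2.1, 0.7, 6.4], "delta_rot": [0, 0, 0.005], "jaw": 3},
    {"translation": [2.1, 0.7, 6.4], "delta_rot": [0, 0, 0.005], "jaw": 3},
    {"translation": [2.1, 0.7, 6.4], "delta_rot": [0, 0, 0.005], "jaw": 3},
  ],
)

```text
time: 7.5
tool_pos: [0.4858, -0.3531, 0.0805]
tool_rot: [0.0, -0.019, 1.0, -0.0]
contact_force: [0.3, 0.8, -2.5]
gripper_width: 0.532
grasp_force: 61.8
```

```bash
python3 -c "
from m import *
go(485,-353,42,92.0)
"
```

```text
t 7.5 trans cm [0.08 0.01 3.85] rot [-0.     0.     0.002] joints [-0.75  0.15  1.8   0.    1.19 -2.36] F [ 0.3  0.8 -2.5] w 0.532 61.8
```

Call:
send_rows(
  steps=[
    {"translation": [0.1, 0, 0.5], "delta_rot": [0, 0, 0], "jaw": 3},
    {"translation": [0.1, 0, 1.2], "delta_rot": [0, 0, 0], "jaw": 3},
    {"translation": [0.1, 0, 2], "delta_rot": [0, 0, 0], "jaw": 3},
    {"translation": [0.1, 0, 2.7], "delta_rot": [0, 0, 0], "jaw": 3},
    {"translation": [0.1, 0, 3.2], "delta_rot": [0, 0, 0], "jaw": 3},
    {"translation": [0.1, 0, 3.5], "delta_rot": [0, 0, 0], "jaw": 3},
    {"translation": [0.1, 0, 3.7], "delta_rot": [0, 0, 0], "jaw": 3},
    {"translation": [0.1, 0, 3.8], "delta_rot": [0, 0, 0], "jaw": 3},
  ],
)

```text
time: 8.3
tool_pos: [0.4844, -0.3529, 0.0422]
tool_rot: [-0.0, -0.019, 1.0, -0.0]
contact_force: [0.1, 0.6, -2.3]
gripper_width: 0.534
grasp_force: 61.8
```

Call:
send_rows(
  steps=[
    {"translation": [0, 0, 0.04], "delta_rot": [0, 0, 0], "jaw": 3},
    {"translation": [0, 0, 0.08], "delta_rot": [0, 0, 0], "jaw": 3},
    {"translation": [0, 0, 0.12], "delta_rot": [0, 0, 0], "jaw": 3},
    {"translation": [0, 0, 0.16], "delta_rot": [0, 0, 0], "jaw": 3},
    {"translation": [0, 0, 0.18], "delta_rot": [0, 0, 0], "jaw": 3},
    {"translation": [0, 0, 0.2], "delta_rot": [0, 0, 0], "jaw": 3},
    {"translation": [0, 0, 0.2], "delta_rot": [0, 0, 0], "jaw": 3},
    {"translation": [0, 0, 0.2], "delta_rot": [0, 0, 0], "jaw": 3},
  ],
)

```text
time: 9.1
tool_pos: [0.4844, -0.3529, 0.0403]
tool_rot: [0.0, -0.019, 1.0, -0.0]
contact_force: [1.2, -0.3, -2.0]
gripper_width: 0.533
grasp_force: 61.8
```

```bash
python3 -c "
from m import *
go(485,-353,40,92.0)
"
```

```text
t 9.1 trans cm [-0.06 -0.02  0.03] rot [-0.     0.     0.002] joints [-0.75  0.2   1.81 -0.    1.12 -2.36] F [ 1.2 -0.3 -2. ] w 0.533 61.8
```

Not in contact yet (the full weight is still carried). Inching down.

Call:
send_rows(
  steps=[
    {"translation": [0, 0, 0.02], "delta_rot": [0, 0, 0], "jaw": 3},
    {"translation": [0, 0, 0.04], "delta_rot": [0, 0, 0], "jaw": 3},
    {"translation": [0, 0, 0.06], "delta_rot": [0, 0, 0], "jaw": 3},
    {"translation": [0, 0, 0.08], "delta_rot": [0, 0, 0], "jaw": 3},
    {"translation": [0, 0, 0.1], "delta_rot": [0, 0, 0], "jaw": 3},
    {"translation": [0, 0, 0.1], "delta_rot": [0, 0, 0], "jaw": 3},
    {"translation": [0, 0, 0.1], "delta_rot": [0, 0, 0], "jaw": 3},
    {"translation": [0, 0, 0.1], "delta_rot": [0, 0, 0], "jaw": 3},
  ],
)

```text
time: 9.9
tool_pos: [0.4845, -0.353, 0.0399]
tool_rot: [0.0, -0.019, 1.0, -0.0]
contact_force: [-2.1, 2.3, 5.9]
gripper_width: 0.532
grasp_force: 62.2
```

Contact at +6 N, at the expected height. Releasing.

Call:
send_rows(
  steps=[
    {"translation": [0, 0, 0], "delta_rot": [0, 0, 0], "jaw": 4.4},
    {"translation": [0, 0, 0], "delta_rot": [0, 0, 0], "jaw": 4.8},
    {"translation": [0, 0, 0], "delta_rot": [0, 0, 0], "jaw": 5.5},
    {"translation": [0, 0, 0], "delta_rot": [0, 0, 0], "jaw": 6.5},
    {"translation": [0, 0, 0], "delta_rot": [0, 0, 0], "jaw": 7.5},
    {"translation": [0, 0, 0], "delta_rot": [0, 0, 0], "jaw": 8.2},
    {"translation": [0, 0, 0], "delta_rot": [0, 0, 0], "jaw": 8.2},
    {"translation": [0, 0, 0], "delta_rot": [0, 0, 0], "jaw": 8.2},
  ],
)

```text
time: 10.7
tool_pos: [0.4844, -0.3529, 0.0393]
tool_rot: [0.0, -0.019, 1.0, -0.0]
contact_force: [0.1, -0.0, 0.3]
gripper_width: 0.959
grasp_force: 0.0
```

Call:
send_rows(
  steps=[
    {"translation": [0, 0, -0.5], "delta_rot": [0, 0, 0], "jaw": 8.2},
    {"translation": [0, 0, -1.5], "delta_rot": [0, 0, 0], "jaw": 8.2},
    {"translation": [0, 0, -3], "delta_rot": [0, 0, 0], "jaw": 8.2},
    {"translation": [0, 0, -5], "delta_rot": [0, 0, 0], "jaw": 8.2},
    {"translation": [0, 0, -7], "delta_rot": [0, 0, 0], "jaw": 8.2},
    {"translation": [0, 0, -9], "delta_rot": [0, 0, 0], "jaw": 8.2},
    {"translation": [0, 0, -11], "delta_rot": [0, 0, 0], "jaw": 8.2},
    {"translation": [0, 0, -12], "delta_rot": [0, 0, 0], "jaw": 8.2},
  ],
)

```text
time: 11.5
tool_pos: [0.4855, -0.3538, 0.1634]
tool_rot: [0.002, -0.019, 1.0, -0.002]
contact_force: [0.0, -0.2, 0.7]
gripper_width: 0.96
grasp_force: 0.0
```

```bash
python3 -c "
from m import *
f=save('side','s4');V=cloud(f)
cv2.imwrite('pics/s4c.png',cv2.resize(f['pixels'][150:330,220:400],None,fx=3,fy=3,interpolation=cv2.INTER_CUBIC))
print(rect(V,(.4845,-.3525),.06,.058,.085))
go(450,-7,160,75.4)
"
```

```text
(513, array([ 0.4842, -0.3571,  0.0638]), array([ 486. , -354.2]), array([66.3, 48.7]), 2.5)
t 11.55 trans cm [ 2.3  34.83  0.25] rot [-0.004  0.006  0.292] joints [-0.75  0.06  1.75 -0.    1.33 -2.36] F [ 0.8 -0.2  0.5] w 0.96 0.0
```

View pics/s4c.png

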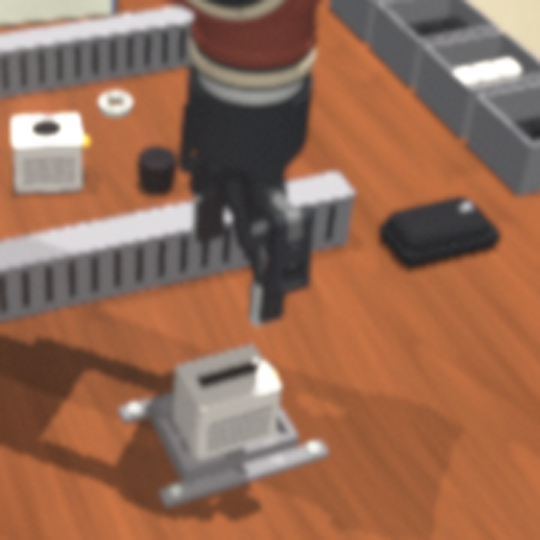

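The reject sits level inside the nest walls: crop (228,400), top at about 65 mm, centred on (486,-354). Next, the pass module.

Call:
send_rows(
  steps=[
    {"translation": [0.1, 1, 0], "delta_rot": [0, 0, 0], "jaw": 8.2},
    {"translation": [0.2, 3, 0], "delta_rot": [0, 0, 0], "jaw": 8.2},
    {"translation": [0.4, 5.5, 0], "delta_rot": [0, 0, 0], "jaw": 8.2},
    {"translation": [0.6, 8.5, 0], "delta_rot": [0, 0, 0], "jaw": 8.2},
    {"translation": [0.8, 11.5, 0], "delta_rot": [0, 0, 0], "jaw": 8.2},
    {"translation": [1, 14.5, 0], "delta_rot": [0, 0, 0], "jaw": 8.2},
    {"translation": [1.1, 17.5, 0], "delta_rot": [0, 0, 0], "jaw": 8.2},
    {"translation": [1.3, 20, 0], "delta_rot": [0, 0, 0], "jaw": 8.2},
  ],
)

```text
time: 12.35
tool_pos: [0.4626, -0.151, 0.1575]
tool_rot: [-0.001, -0.019, 1.0, 0.001]
contact_force: [0.2, 0.0, 0.0]
gripper_width: 0.96
grasp_force: 0.0
```

Call:
send_rows(
  steps=[
    {"translation": [0.2, 2.5, 0], "delta_rot": [0, 0, 0.03], "jaw": 8.2},
    {"translation": [0.4, 5, 0], "delta_rot": [0, 0, 0.08], "jaw": 8.2},
    {"translation": [0.6, 7.5, 0], "delta_rot": [0, 0, 0.14], "jaw": 8.2},
    {"translation": [0.8, 10, 0], "delta_rot": [0, 0, 0.2], "jaw": 8.2},
    {"translation": [0.9, 12.5, 0], "delta_rot": [0, 0, 0.25], "jaw": 8.2},
    {"translation": [1, 14, 0], "delta_rot": [0, 0, 0.28], "jaw": 8.2},
    {"translation": [1, 14.8, 0], "delta_rot": [0, 0, 0.29], "jaw": 8.2},
    {"translation": [1, 14.8, 0], "delta_rot": [0, 0, 0.29], "jaw": 8.2},
  ],
)

```text
time: 13.15
tool_pos: [0.4476, -0.005, 0.1582]
tool_rot: [-0.001, 0.125, 0.992, 0.0]
contact_force: [-0.6, 0.9, 0.1]
gripper_width: 0.961
grasp_force: 0.0
```

```bash
python3 -c "
from m import *
V=cloud(save('side','s5'))
print(rect(V,(.450,-.007),.05,.05,.068))
go(450,-7,90,75.4)
"
```

```text
(261, array([ 0.4481, -0.0123,  0.0579]), array([449.7,  -8.8]), array([50.4, 62.9]), 74.9)
t 13.2 trans cm [-0.24 -0.08  6.85] rot [-0.    -0.001  0.003] joints [-0.18 -0.32  2.1  -0.    1.37 -1.5 ] F [-0.5 -0.2 -0.2] w 0.959 0.0
```

Call:
send_rows(
  steps=[
    {"translation": [-0.2, 0, 1], "delta_rot": [0, 0, 0], "jaw": 8.2},
    {"translation": [-0.2, -0.1, 3], "delta_rot": [0, 0, 0], "jaw": 8.2},
    {"translation": [-0.2, -0.1, 5], "delta_rot": [0, 0, 0], "jaw": 8.2},
    {"translation": [-0.2, -0.1, 7], "delta_rot": [0, 0, 0], "jaw": 8.2},
    {"translation": [-0.2, -0.1, 9], "delta_rot": [0, 0, 0], "jaw": 8.2},
    {"translation": [-0.2, -0.1, 11], "delta_rot": [0, 0, 0], "jaw": 8.2},
    {"translation": [-0.2, -0.1, 12], "delta_rot": [0, 0, 0], "jaw": 8.2},
    {"translation": [-0.2, -0.1, 12.3], "delta_rot": [0, 0, 0], "jaw": 8.2},
  ],
)

```text
time: 14.0
tool_pos: [0.449, -0.0077, 0.0345]
tool_rot: [-0.002, 0.126, 0.992, 0.0]
contact_force: [0.3, -0.1, 0.7]
gripper_width: 0.957
grasp_force: 0.0
```

Call:
send_rows(
  steps=[
    {"translation": [0, 0, 0], "delta_rot": [0, 0, 0], "jaw": 7},
    {"translation": [0, 0, 0], "delta_rot": [0, 0, 0], "jaw": 6},
    {"translation": [0, 0, 0], "delta_rot": [0, 0, 0], "jaw": 5.2},
    {"translation": [0, 0, 0], "delta_rot": [0, 0, 0], "jaw": 4.8},
    {"translation": [0, 0, 0], "delta_rot": [0, 0, 0], "jaw": 4.4},
    {"translation": [0, 0, 0], "delta_rot": [0, 0, 0], "jaw": 3.5},
    {"translation": [0, 0, 0], "delta_rot": [0, 0, 0], "jaw": 3.0},
    {"translation": [0, 0, 0], "delta_rot": [0, 0, 0], "jaw": 3.0},
  ],
)

```text
time: 14.8
tool_pos: [0.4512, -0.0074, 0.0375]
tool_rot: [0.001, 0.126, 0.992, 0.0]
contact_force: [-0.8, 3.0, 5.5]
gripper_width: 0.535
grasp_force: 62.0
```

```bash
python3 -c "
from m import *
go(450,-7,35,75.4)
"
```

```text
t 14.8 trans cm [0.12 0.01 0.25] rot [0.    0.002 0.002] joints [-0.18 -0.14  2.17  0.    1.11 -1.5 ] F [-0.8  3.   5.5] w 0.535 62.0
```

Gripped. Lifting.

Call:
send_rows(
  steps=[
    {"translation": [0, 0, -0.5], "delta_rot": [0, 0, 0], "jaw": 3},
    {"translation": [0, 0, -1.5], "delta_rot": [0, 0, 0], "jaw": 3},
    {"translation": [0, 0, -3], "delta_rot": [0, 0, 0], "jaw": 3},
    {"translation": [0, 0, -5.5], "delta_rot": [0, 0, 0], "jaw": 3},
    {"translation": [0, 0, -8], "delta_rot": [0, 0, 0], "jaw": 3},
    {"translation": [0, 0, -10.5], "delta_rot": [0, 0, 0], "jaw": 3},
    {"translation": [0, 0, -12.5], "delta_rot": [0, 0, 0], "jaw": 3},
    {"translation": [0, 0, -13.5], "delta_rot": [0, 0, 0], "jaw": 3},
  ],
)

```text
time: 15.6
tool_pos: [0.4508, -0.0076, 0.1736]
tool_rot: [0.001, 0.126, 0.992, -0.0]
contact_force: [0.6, -0.1, -2.0]
gripper_width: 0.53
grasp_force: 61.5
```

```bash
python3 -c "
from m import *
go(535,363.5,172,82.7)
"
```

```text
t 15.6 trans cm [ 1.13 38.04  0.16] rot [-0.     0.003 -0.125] joints [-0.18 -0.33  2.08 -0.    1.39 -1.5 ] F [ 0.6 -0.1 -2. ] w 0.53 61.5
```

Call:
send_rows(
  steps=[
    {"translation": [0, 1, 0], "delta_rot": [0, 0, 0], "jaw": 3},
    {"translation": [0.1, 3, 0], "delta_rot": [0, 0, 0], "jaw": 3},
    {"translation": [0.2, 5.5, 0], "delta_rot": [0, 0, 0], "jaw": 3},
    {"translation": [0.3, 8, 0], "delta_rot": [0, 0, 0], "jaw": 3},
    {"translation": [0.4, 10.5, 0], "delta_rot": [0, 0, 0], "jaw": 3},
    {"translation": [0.4, 13, 0], "delta_rot": [0, 0, 0], "jaw": 3},
    {"translation": [0.5, 15.5, 0], "delta_rot": [0, 0, 0], "jaw": 3},
    {"translation": [0.5, 18, 0], "delta_rot": [0, 0, 0], "jaw": 3},
  ],
)

```text
time: 16.4
tool_pos: [0.4892, 0.1697, 0.1691]
tool_rot: [-0.002, 0.126, 0.992, -0.0]
contact_force: [-0.3, 0.3, -2.2]
gripper_width: 0.531
grasp_force: 61.7
```

Call:
send_rows(
  steps=[
    {"translation": [0.1, 2.5, 0], "delta_rot": [0, 0, -0.01], "jaw": 3},
    {"translation": [0.2, 5, 0], "delta_rot": [0, 0, -0.03], "jaw": 3},
    {"translation": [0.2, 7.5, 0], "delta_rot": [0, 0, -0.05], "jaw": 3},
    {"translation": [0.3, 10, 0], "delta_rot": [0, 0, -0.07], "jaw": 3},
    {"translation": [0.4, 12.5, 0], "delta_rot": [0, 0, -0.09], "jaw": 3},
    {"translation": [0.5, 15, 0], "delta_rot": [0, 0, -0.11], "jaw": 3},
    {"translation": [0.6, 17.5, 0], "delta_rot": [0, 0, -0.125], "jaw": 3},
    {"translation": [0.6, 19, 0], "delta_rot": [0, 0, -0.125], "jaw": 3},
  ],
)

```text
time: 17.2
tool_pos: [0.5308, 0.3553, 0.1689]
tool_rot: [-0.002, 0.063, 0.998, -0.001]
contact_force: [-0.7, 0.6, -1.1]
gripper_width: 0.53
grasp_force: 61.8
```

```bash
cat > w.py <<'E'
from m import *
def look(tag):
    f=save('side',tag); s=state(); x,y,z=s['tool_pos']; V=cloud(f)
    m=(V[...,2]>z-.055)&(V[...,2]<z-.017)&(np.hypot(V[...,0]-x,V[...,1]-y)<.06); p=V[m]; q=np.degrees(0)
    # module frame: long axis a deg = tool y - 90
    yv=Ro.from_quat(np.array(s['tool_rot'])[[1,2,3,0]]).as_matrix()[:2,1]; a=np.degrees(np.arctan2(yv[1],yv[0])); xv=np.array([yv[1],-yv[0]])
    d=p[:,:2]-[x,y]; print('tool',s['tool_pos'].round(4),'yang',a.round(2),'n',len(p),'long',np.percentile(d@xv,[1,3,97,99]).round(4),'lat',np.percentile(d@yv,[1,3,97,99]).round(4),'z',np.percentile(p[:,2],[0,1,3]).round(4))
    return f
E
python3 -c "
from w import *
f=look('s6')
go(535,363.5,172,82.7)
print(state()['tool_pos'])
g=save('top','t6')
W=cloud(g)
print(rect(W,(.535,.364),.15,.05,.09),rect(W,(.535,.364),.15,.072,.09))
cv2.imwrite('pics/s6c.png',cv2.resize(f['pixels'][50:190,150:330],None,fx=4,fy=4,interpolation=cv2.INTER_CUBIC))
"
```

```text
tool [0.5313 0.3566 0.1693] yang 82.78 n 115 long [-0.0336 -0.0333  0.0292  0.0299] lat [-0.0303 -0.03   -0.0092 -0.0022] z [0.1286 0.129  0.1296]
t 17.25 trans cm [-0.28  0.73 -0.27] rot [ 0.    -0.002  0.001] joints [ 0.47  0.14  1.64  0.    1.35 -0.97] F [-1.1  0.5 -1.6] w 0.532 61.9
[0.53129536 0.35658521 0.16930028]
(900, array([0.5432, 0.3189, 0.0701]), array([564. , 317.7]), array([257.1, 102.6]), 15.9) (403, array([0.5463, 0.3157, 0.0818]), array([532.2, 340.2]), array([ 93.7, 161.9]), 84.0)
```

View pics/s6c.png

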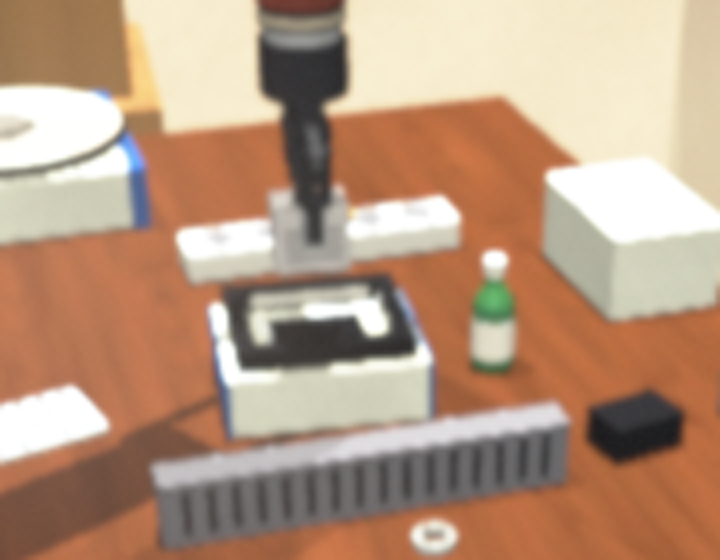

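The module hangs upright above the station's far part, with its bottom near crop (310,268). The light-bar opening is centred around (320,310). The side camera reads y a few mm low at this range, for the station and module alike, so I'll compare them to each other. Settling first.

Call:
send_rows(
  steps=[
    {"translation": [-0.2, 0.4, 0.3], "delta_rot": [0, 0, 0], "jaw": 3},
    {"translation": [-0.4, 0.8, 0.8], "delta_rot": [0, 0, 0], "jaw": 3},
    {"translation": [-0.4, 0.9, 1.5], "delta_rot": [0, 0, 0], "jaw": 3},
    {"translation": [-0.4, 0.9, 2.2], "delta_rot": [0, 0, 0], "jaw": 3},
    {"translation": [-0.4, 0.9, 2.5], "delta_rot": [0, 0, 0], "jaw": 3},
    {"translation": [-0.4, 0.9, 2.5], "delta_rot": [0, 0, 0], "jaw": 3},
    {"translation": [-0.4, 0.9, 2.5], "delta_rot": [0, 0, 0], "jaw": 3},
    {"translation": [-0.4, 0.9, 2.5], "delta_rot": [0, 0, 0], "jaw": 3},
  ],
)

```text
time: 18.1
tool_pos: [0.5374, 0.3621, 0.1468]
tool_rot: [0.0, 0.064, 0.998, 0.0]
contact_force: [-0.5, 0.5, -1.6]
gripper_width: 0.532
grasp_force: 61.9
```

```bash
python3 -c "
from w import *
f=look('s7'); V=cloud(f)
go(536.5,365.5,110,82.7)
# station faces by side camera, before module hid it: front face plane & top
V0=cloud(load('side0')); W0=cloud(load('top0'))
c=np.array([.5355,.3635]); a=np.radians(-7.2); xv=np.array([np.cos(a),np.sin(a)]); yv=np.array([-np.sin(a),np.cos(a)])
for n,X in(('side',V0),('top',W0)):
    d=X[...,:2]-c; L=d@xv; T=d@yv; z=X[...,2]; near=(abs(L)<.12)&(abs(T)<.1)
    m=near&(z>.015)&(z<.05); print(n,'walls',m.sum(),np.percentile(T[m],[1,10,50]).round(4) if m.sum() else '')
    m=near&(z>.05); print(' all L',np.percentile(L[m],[.3,1,99,99.7]).round(4),'T',np.percentile(T[m],[.3,1,99,99.7]).round(4))
    m=near&(z>.073); print(' bars L',np.percentile(L[m],[.3,1,99,99.7]).round(4),'T',np.percentile(T[m],[.3,1,99,99.7]).round(4),'z',np.median(z[m]).round(4))
    m=(abs(L)<.03)&(abs(T)<.02); print(' glass z',np.nanmedian(z[m]).round(4))
"
```

```text
tool [0.5374 0.3621 0.1468] yang 82.67 n 107 long [-0.0337 -0.0333  0.0279  0.0289] lat [-0.03   -0.0285 -0.0087  0.0184] z [0.1061 0.1064 0.1074]
t 18.15 trans cm [0.14 0.33 3.68] rot [ 0.     0.001 -0.   ] joints [ 0.48  0.18  1.64 -0.    1.32 -0.96] F [-0.2 -0.5 -2.2] w 0.533 61.9
side walls 475 [-0.078  -0.0758 -0.0727]
 all L [-0.0919 -0.0904  0.0892  0.0916] T [-0.0767 -0.076   0.0689  0.0713]
 bars L [-0.0803 -0.0798  0.0787  0.0792] T [-0.0723 -0.0717  0.07    0.0711] z 0.0782
 glass z 0.0584
top walls 182 [-0.0756 -0.0736 -0.0725]
 all L [-0.0922 -0.0912  0.0898  0.0912] T [-0.0734 -0.0726  0.0708  0.0732]
 bars L [-0.0804 -0.0801  0.0788  0.0794] T [-0.0685 -0.0681  0.0708  0.0716] z 0.0821
 glass z 0.0618
```

```bash
python3 -c "
from w import *
c=np.array([.5355,.3635]); a=np.radians(-7.3); xv=np.array([np.cos(a),np.sin(a)]); yv=np.array([-np.sin(a),np.cos(a)])
for n,zl,r in(('side0',(.015,.05),.07),('s7',(.115,.129),.02)):
    X=cloud(load(n)); d=X[...,:2]-c; L=d@xv; T=d@yv; z=X[...,2]
    m=(abs(L)<r)&(T<0)&(T>-.11)&(z>zl[0])&(z<zl[1]); print(n,m.sum(),'front T',np.percentile(T[m],[5,25,50,75,95]).round(4))
    p=np.polyfit(L[m],T[m],1); print('tilt deg',np.degrees(np.arctan(p[0])).round(2))
X=cloud(load('s7')); d=X[...,:2]-c; L=d@xv;T=d@yv; z=X[...,2]
for zz in np.arange(.104,.13,.004):
    m=(abs(L)<.05)&(T<0)&(T>-.05)&(z>zz)&(z<zz+.004)
    if m.sum(): print(zz.round(3),m.sum(),L[m].min().round(4),L[m].max().round(4),np.median(T[m]).round(4))
print('TCP in frame',(state()['tool_pos'][:2]-c)@np.stack([xv,yv],1))
"
```

```text
side0 341 front T [-0.0764 -0.0744 -0.0727 -0.071  -0.0682]
tilt deg -0.57
s7 39 front T [-0.0297 -0.0278 -0.0263 -0.0231 -0.0203]
tilt deg 0.14
0.104 6 -0.015 0.0272 -0.0193
0.108 10 -0.026 0.0125 -0.022
0.112 21 -0.0317 0.031 -0.0233
0.116 17 -0.0293 0.0277 -0.0238
0.12 21 -0.0312 0.0311 -0.0252
0.124 19 -0.0311 0.0272 -0.0235
0.128 17 -0.0293 0.0301 -0.0268
TCP in frame [ 0.0020799  -0.00117303]
```

```bash
cat > e.py <<'E'
from w import *
from scipy.ndimage import gaussian_filter1d
def edge(f,p0,p1,n,rng=.012):
    "shift (mm) along unit n of the strongest grey step for 3D edge p0-p1"
    g=cv2.cvtColor(f['pixels'],cv2.COLOR_BGR2GRAY).astype(np.float32); K=np.array([[f['fx'],0,f['cx']],[0,f['fy'],f['cy']],[0,0,1]],float)
    s=np.arange(-rng,rng+1e-6,.0005); t=np.linspace(0,1,60)
    P=(np.array(p0)+t[:,None]*(np.array(p1)-p0))[:,None]+s[None,:,None]*np.array(n)
    uv=cv2.projectPoints(P.reshape(-1,3),np.array(f['rvec'],float),np.array(f['tvec'],float),K,None)[0].reshape(60,-1,2).astype(np.float32)
    pr=gaussian_filter1d(cv2.remap(g,uv[...,0],uv[...,1],cv2.INTER_LINEAR).mean(0),2); d=np.gradient(pr); i=np.argmax(abs(d)); w=abs(d)*(abs(d)>.5*abs(d[i]))*(abs(s-s[i])<.005)
    return round(float((s*w).sum()/w.sum()*1000),2),round(float(d[i]),1)
def box(f,c,ang,hl,hw,z,which='LRFN'):
    a=np.radians(ang); X=np.array([np.cos(a),np.sin(a),0]); Y=np.array([-np.sin(a),np.cos(a),0]); C=np.array([c[0],c[1],z]); k=.75
    E=dict(L=(C-hl*X-k*hw*Y,C-hl*X+k*hw*Y,X),R=(C+hl*X-k*hw*Y,C+hl*X+k*hw*Y,X),N=(C-hw*Y-k*hl*X,C-hw*Y+k*hl*X,Y),F=(C+hw*Y-k*hl*X,C+hw*Y+k*hl*X,Y))
    print({e:edge(f,*E[e]) for e in which})
E
python3 -c "
from e import *
c=(.5355,.3635); t=load('top0'); s=load('side0')
print('window top'); box(t,c,-7.3,.045,.035,.06)
print('window side'); box(s,c,-7.3,.045,.035,.06,'F')
print('station side outer'); box(s,c,-7.3,.094,.077,.06,'FN')
print('station top outer'); box(t,c,-7.3,.094,.077,.06)
print('pass top at (451.2,-7.5)->'); box(t,(.4512,-.0075),-14.5,.032,.023,.06)
print('reject top'); box(t,(.6448,-.0213),-2.7,.032,.023,.06)
print('pass side'); box(s,(.4512,-.0075),-14.5,.032,.023,.06)
print('reject side'); box(s,(.6448,-.0213),-2.7,.032,.023,.06)
"
```

```text
window top
{'L': (5.18, -7.3), 'R': (-2.93, 7.6), 'F': (-0.24, 8.0), 'N': (-8.67, 7.5)}
window side
{'F': (-8.21, 5.3)}
station side outer
{'F': (8.16, -1.9), 'N': (8.72, -4.6)}
station top outer
{'L': (2.04, 8.0), 'R': (-9.54, 5.2), 'F': (4.25, 1.8), 'N': (2.29, 5.4)}
pass top at (451.2,-7.5)->
{'L': (-2.43, 6.6), 'R': (2.46, -5.8), 'F': (4.2, -6.2), 'N': (0.49, 6.7)}
reject top
{'L': (0.76, 5.7), 'R': (5.05, -5.6), 'F': (4.46, -6.3), 'N': (0.44, 6.7)}
pass side
{'L': (-3.24, 9.5), 'R': (1.37, -9.0), 'F': (3.36, -4.9), 'N': (-6.27, 3.9)}
reject side
{'L': (-2.51, 8.5), 'R': (3.23, -9.5), 'F': (4.14, -6.0), 'N': (-6.03, 3.9)}
```

```bash
python3 -c "
from e import *
c=(.5355,.3635); t=load('top0'); s=load('side0')
a=np.radians(-7.3); X=np.array([np.cos(a),np.sin(a),0]); Y=np.array([-np.sin(a),np.cos(a),0]); C=np.array([*c,.06])
print('win N',edge(t,C-.035*Y-.03*X,C-.035*Y+.03*X,Y,.0065))
print('opening (bars inner top)');box(t,c,-7.3,.062,.052,.081)
print('opening side');box(s,c,-7.3,.062,.052,.081,'LRF')
print('bars outer top'); box(t,c,-7.3,.08,.071,.081)
print('bars outer side'); box(s,c,-7.3,.08,.071,.081)
f=load('s7'); p=(.5374,.3621)
print('module now, bottom edges'); box(f,p,-7.3,.032,.023,.1468-.0365,'NLR')
print('module now, top edges'); box(f,p,-7.3,.032,.023,.1468+.0235,'NLRF')
"
```

```text
win N (3.88, -5.5)
opening (bars inner top)
{'L': (-1.73, 8.0), 'R': (-1.46, -6.5), 'F': (-0.94, -6.6), 'N': (0.98, 7.9)}
opening side
{'L': (-2.83, 7.5), 'R': (-2.44, -6.3), 'F': (-6.5, -2.6)}
bars outer top
{'L': (0.3, -8.0), 'R': (-3.02, 5.8), 'F': (2.28, 1.8), 'N': (2.5, -7.0)}
bars outer side
{'L': (0.21, -10.1), 'R': (-4.92, 4.3), 'F': (-3.84, 1.0), 'N': (8.23, 1.9)}
module now, bottom edges
{'N': (-5.25, -0.6), 'L': (-0.51, 4.0), 'R': (3.75, -4.0)}
module now, top edges
{'N': (-3.1, -0.9), 'L': (10.25, -1.4), 'R': (-8.34, 5.7), 'F': (0.87, -0.6)}
```

The measurements agree to within 1–2 mm: window centre near (535,363.5), and the module sits about 1 mm back along the jaws. Target TCP is (536.0, 363.5, 107.5).

```bash
python3 -c "
from h import *
go(536.0,363.5,107.5,82.7)"
```

```text
t 18.15 trans cm [0.16 0.12 3.93] rot [ 0.     0.001 -0.   ] joints [ 0.48  0.18  1.64 -0.    1.32 -0.96] F [-0.2 -0.5 -2.2] w 0.533 61.9
```

Call:
send_rows(
  steps=[
    {"translation": [0.1, 0.1, 0.2], "delta_rot": [0, 0, 0], "jaw": 3},
    {"translation": [0.15, 0.1, 0.6], "delta_rot": [0, 0, 0], "jaw": 3},
    {"translation": [0.15, 0.1, 1.2], "delta_rot": [0, 0, 0], "jaw": 3},
    {"translation": [0.15, 0.1, 1.9], "delta_rot": [0, 0, 0], "jaw": 3},
    {"translation": [0.15, 0.1, 2.6], "delta_rot": [0, 0, 0], "jaw": 3},
    {"translation": [0.15, 0.1, 3.2], "delta_rot": [0, 0, 0], "jaw": 3},
    {"translation": [0.15, 0.1, 3.6], "delta_rot": [0, 0, 0], "jaw": 3},
    {"translation": [0.15, 0.1, 3.9], "delta_rot": [0, 0, 0], "jaw": 3},
  ],
)

```text
time: 18.95
tool_pos: [0.5357, 0.3631, 0.1067]
tool_rot: [-0.0, 0.064, 0.998, -0.0]
contact_force: [-0.4, -0.8, -1.8]
gripper_width: 0.533
grasp_force: 61.9
```

Call:
send_rows(
  steps=[
    {"translation": [0, 0, 0], "delta_rot": [0, 0, 0], "jaw": 3},
    {"translation": [0, 0, 0], "delta_rot": [0, 0, 0], "jaw": 3},
    {"translation": [0, 0, 0], "delta_rot": [0, 0, 0], "jaw": 3},
    {"translation": [0, 0, 0], "delta_rot": [0, 0, 0], "jaw": 3},
    {"translation": [0, 0, 0], "delta_rot": [0, 0, 0], "jaw": 3},
    {"translation": [0, 0, 0], "delta_rot": [0, 0, 0], "jaw": 3},
    {"translation": [0, 0, 0], "delta_rot": [0, 0, 0], "jaw": 3},
    {"translation": [0, 0, 0], "delta_rot": [0, 0, 0], "jaw": 3},
  ],
)

```text
time: 19.75
tool_pos: [0.5358, 0.3632, 0.1073]
tool_rot: [-0.0, 0.064, 0.998, -0.0]
contact_force: [-0.5, -0.1, -2.6]
gripper_width: 0.531
grasp_force: 61.9
```

```bash
python3 -c "
from e import *
go(536.0,363.5,107.5,82.7)
f=save('side','s8'); g=save('top','t8'); V=cloud(f)
c=np.array([.5355,.3635]); a=np.radians(-7.3); xv=np.array([np.cos(a),np.sin(a)]); yv=np.array([-np.sin(a),np.cos(a)])
d=V[...,:2]-c; L=d@xv;T=d@yv; z=V[...,2]
m=(abs(L)<.045)&(abs(T)<.035)&(z>.09)&(z<.125); print('module L',np.percentile(L[m],[1,3,97,99]).round(4))
n=(abs(L)<.1)&(abs(T)<.09)&(z>.073)&(z<.085); print('bars L',np.percentile(L[n],[1,99]).round(4))
A=cv2.resize(f['pixels'][55:175,175:275],(500,600),interpolation=cv2.INTER_CUBIC); cv2.imwrite('pics/s8c.png',A)"
```

```text
t 19.75 trans cm [-0.02  0.03 -0.02] rot [-0. -0. -0.] joints [ 0.48  0.22  1.67  0.    1.25 -0.96] F [-0.5 -0.1 -2.6] w 0.531 61.9
module L [-0.0333 -0.0331  0.0304  0.0369]
bars L [-0.0796  0.0784]
```

View pics/s8c.png

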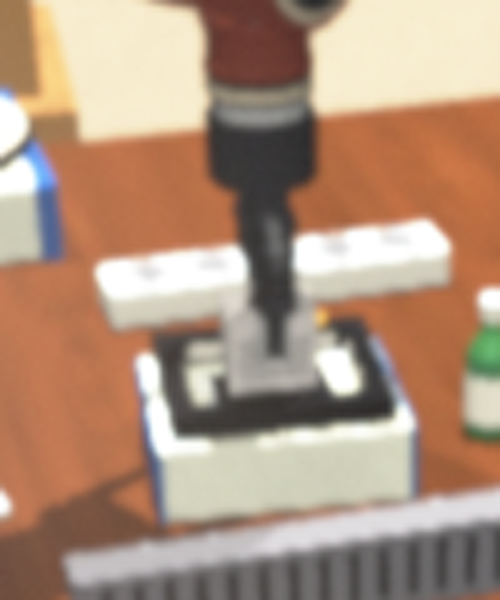

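The module (crop bottom at about (270,390)) hangs upright inside the light bars. It is centred to within about 1 mm along the long side, there is no contact force beyond its weight, and it is still. Handing in.

```bash
python3 -c "
from plant import *
print(job_done())"
```

```text
the job is handed in; nothing more can be done
None
```

The job is handed in: the reject sits flat and released in the nest, and the passed module is held upright and still, measured at about 1 cm above the window and centred on it to within an estimated 1–2 mm.

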